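# Stow the thermal mug in the pop-up lift of the camp chest

## Robot

A 6-joint arm with a two-finger parallel gripper is mounted at the origin on the work surface. World frame = base frame: x ahead of the robot, y to its left, z up, the work surface at z = 0. Lengths are in m, angles in degrees, forces in N, time in s.
With the tool pointing down it reaches from about 0.25 to 0.725 m from the base axis. Payload 9.7 kg.
Tool frame: the origin (TCP) lies at the very end of the fingers, on their centre line; the grasp point (between the pads) lies 19 mm behind it (bot.grip_point_offset is the distance from the TCP to the grasp point, in m); y points along the fingers, x is the direction in which the jaws open and shut, and the axes are right-handed (so a half turn about y gives the same grasp; the last joint's range is limited). The gripper opens to 85 mm and grips with 20 to 120 N. Pads are 22 mm wide; open, the fingers measure 114 mm over their backs; the gripper's body (76 mm by 85 mm) begins 54 mm behind the grasp point. The pads swing forward as they close: fully open they stand 13 mm farther back than shut.
Start: joints at [-68.468, 4.979, 10.078, 95.1, 0, 90], TCP at [0.202, -0.512, 0.231] pointing down, gripper open.
Joint ranges: [-179.16, 179.16], [-48.56, 103.87], [-65.8, 70.77], [-126.05, 130.52], [-82.76, 87.17], [-180, 180]. Speed limits (degrees/s): [127.2, 127.2, 147.25, 180, 180, 180].

## Interface

Orientations are given as [roll, pitch, yaw] about the fixed x, y, z axes, in that order (R = Rz(yaw) Ry(pitch) Rx(roll)).
In Python, from workcell import bot gives the robot as it stands.
- The arm moves only by the shell command python3 -m inch 'ROWS' [FORCE]. ROWS is JSON, a list of rows, each a list of 3 entries, a list of its own where there are three numbers: the shift along the tool's x, y, z in mm, then the turn, a rotation vector about the tool's x, y, z in rad, then the finger opening in mm, from 0 to 85.4. In form: [[[x, y, z], [ax, ay, az], grip], ...]. A call has 1 to 20 rows; each row is the pose to reach, as a shift and turn from the pose measured when the call began, along the tool's axes at that moment; what a row does not reach only later rows make up. A row lasts 1/10 s, in which the tool goes at most 50 mm and 8.59 degrees, less where a joint would pass 70% of its speed; a pose out of reach is approached as far as the arm can. A call with a gripper value outside its range is refused whole. The fingers move at their own pace and stop on an object; FORCE is the grip in N (left out, the last holds). Time passes only in rows, so rows that repeat a pose let the fingers close. It gives the time, the measured TCP pose, the force and the opening at its end, in the units of the state.
- bot.get_obs(): the state, without advancing time (a new reading comes with each control period).
- bot.camera(name): name is "scene" or "top" or "wrist"; returns a dict with "frame" (420x560x3 uint8, red, green, blue), "mtx" (3x3 intrinsics, pixels), "origin" and "orientation" of the camera in the world. Camera axes: x right, y down, z forward; pixel columns grow to the right and rows downward; lengths in m; the calibration is good to about 2 mm. A picture is of the moment at which its call begins. There is no depth.
- bot.job_done(): hands the job in, once; it reports no verdict.
Trained networks look in a picture, given as the dict that the camera call returned (one of the last four; its "shot" number tells which), for a name from the list of things; names that differ only in an ending like _2 or _b are one class to them, and where a whole thing is asked for, a point or a joint stands for the part that bears it (a point fixed in the world has none). Each returns a list of dicts, best first, with "confidence" (0 to 1); they miss things now and then, are a little off and sometimes report something else, mostly with a low value. They report only what shows in the picture. A call takes as long as a camera call. They do not tell look-alikes from the thing itself.
- bot.search_frame(picture, name): "box" ([left, top, right, bottom] in pixels, round what is visible of it).
- bot.cut_out(picture, name): "region" (420x560 bool, what is visible of it) and "box" ([left, top, right, bottom] in pixels, round what is visible of it).
The state is a dict: "time": time; "q": joint angles; "qd": joint speeds; "joint_efforts": joint torques, N m; "ee_pos": TCP position; "tcp_rot": TCP orientation; "wrist_force": force on the tool from outside, world axes, zero at the start; "torque": the same for the moment, N m; "opening": finger opening in m.
Only numpy, scipy, OpenCV 4.12 (cv2) and the standard library are available. Lean on these libraries where they do the work, as an engineer would, in place of code of your own. Each camera call takes 0.05 s, during which the arm holds its last target. There are 200 camera calls.

## Task

Put the red thermal mug away in the camp chest, in the spring mug lift on the side of the chest where the mug stands (the side away from the tin): slide open the panel over that lift, feel whether the lift is up or clicked down and, if it is down, click it up, then stand the mug upright on the raised tray and let go. Push the lift fully down so that it clicks and stays down with the mug when you let go, then slide the panel fully shut over it, leaving both panels shut. Do not knock the mug over, and leave the kettle, oil bottle and tin where they are.

Things in the scene. Friction and masses are not known exactly. Their poses are not given: they have to be found in the camera images.
- chest: Fixed green camp chest, 205 mm deep (x) and 355 mm wide (y), front facing -x, walls 146 mm high; a 5 mm rail on the front and back edges reaches z = 163 mm. Origin: centre of its underside on the table. A spring mug lift stands in each of its left (+y) and right (-y) compartments. Two frosted bypass panels lie flat on top, the left one above the right one.
- panel_left (a joint): Slide of the left panel (upper track), m: 0 = shut over the left compartment, 0.14 = fully open, slid along the chest's -y over the right panel. Friction about 1.5 N; stays where it is left. Frosted plate 192 x 172 x 5 mm, its top 159 mm above the table.
- panel_right (a joint): Slide of the right panel (lower track), m: 0 = shut over the right compartment, 0.14 = fully open, slid along the chest's +y under the left panel. Friction and size as the left panel; its top is 152 mm above the table.
- panel_left_grip (a point): Centre of the left panel's orange handle, a bar standing on the panel near its outer (+y) end: 80 mm along the chest's x, 14 mm thick along y, 32 mm tall (16 mm above and below this point). Moves with the panel. Keep fingertips 10 mm above the plate so that they pass over the other panel. Axes as the chest's.
- panel_right_grip (a point): The same on the right panel, near its outer (-y) end.
- tray_left (a point): Fixed point on the chest: centre of the floor of the left lift's tray WHEN RAISED, 65 mm above the table (about 24 mm lower when latched); it does not move with the lift. The tray is a white round dish, inside diameter 82 mm, rim 4 mm high. With its panel fully open, a clear opening about 135 mm wide (y) lies over it. With the mug raised on it the panel cannot shut.
- tray_right (a point): The same for the right lift. Each lift has a push-push latch: each full press and release switches it between raised and latched, about 24 mm lower. The starting states are unknown: either may be up or down. A press works from 29 mm below raised (hard stop 34 mm); one that stops under 26 mm changes nothing.
- pad_left (a point): Fixed point on the chest: centre of the top of the left lift's orange push pad (36 mm across) WHEN RAISED, 140 mm above the table; about 24 mm lower when latched. It does not move with the lift. The pad stands 87 mm behind (+x) the tray's centre, moves with it. Pressing it (or the mug's cap) takes 6 N to begin, up to 14 N on the way down; a touch under 5 N on the empty lift does not move it.
- pad_right (a point): The same for the right lift.
- mug_center (a point): Centre (half-way up) of the loose red thermal mug, standing on the table: 62 mm in diameter and 100 mm tall, with a black twist cap 57 mm across on its top 22 mm; z up along its axis. No handle. 0.22 to 0.35 kg.
- mug: The same mug; origin at the centre of its underside.
- tin: Loose aluminium tin, 75 mm across, 80 mm tall, origin under its centre; leave alone. It stands on the opposite side from the mug; which side is which varies.
- kettle: Loose steel kettle on the right side of the table, 140 mm across, 160 mm tall over its handle, origin under its centre; leave alone.
- oil: Loose amber oil bottle on the left side of the table, 60 mm across, 170 mm tall, origin under its centre; leave alone.
Mind the look-alikes: they are no part of the job. Leave any green or turquoise look-alike of the mug alone.

How it is judged:
By the outcome, as a careful person would: the job done as asked, in the order asked, and still so for the second after the job is handed in, with the robot touching nothing.
It also fails if it takes over 72 s, if anything falls off the work surface, if the arm or the gripper's body presses on something with over 40 N, if the wrist force passes 120 N, or if a joint passes its speed limit or range.

## Working session

There is one attempt and no reset: what is moved stays moved. The work goes in short steps, Python scripts to look and compute and a shell command to move; the robot and the scene stay as the last step left them, time stands still between calls to the robot, and variables do not carry over. Pictures are saved under pics/ and viewed, about 8 in all and at most 12, crops included, and the job is handed in when it is done.

```bash
mkdir -p pics; ls; python3 - <<'E'
from workcell import bot
import cv2
o=bot.get_obs(); print({k:o[k] for k in ("time","q","ee_pos","tcp_rot","wrist_force","opening")})
ims=[]
for n in ("top","scene"):
    p=bot.camera(n); ims.append(p["frame"]); print(n,p["mtx"],p["origin"],p["orientation"])
    for t in ("chest","panel_left","panel_right","panel_left_grip","panel_right_grip","mug","tin","kettle","oil"):
        print(t,[([round(float(v)) for v in d["box"]],round(float(d["confidence"]),2)) for d in bot.search_frame(p,t)][:3])
    cv2.imwrite(f"pics/{n}0.png",p["frame"][:,:,::-1])
E
```

```text
pics
{'time': 0.0, 'q': array([-6.84669211e+01,  5.00958591e+00,  1.00347747e+01,  9.50996195e+01,
        2.28199328e-04,  8.99996339e+01]), 'ee_pos': array([ 0.20178779, -0.51139903,  0.23060047]), 'tcp_rot': array([-8.99997713e+01,  7.44306636e-02, -6.84665550e+01]), 'wrist_force': array([ 0.69879694,  0.2985053 , -0.13733952]), 'opening': 0.08514186088831581}
top [[406.29265809   0.         288.64354699]
 [  0.         406.29265809 205.82874798]
 [  0.           0.           1.        ]] [0.40790922 0.00755887 1.22962886] [-176.70848216   -0.27895773  -89.77746295]
chest [([221, 123, 362, 213], 0.89)]
panel_left [([228, 125, 294, 204], 0.74)]
panel_right [([287, 132, 358, 208], 0.78), ([223, 122, 361, 212], 0.44), ([162, 231, 188, 252], 0.26)]
panel_left_grip [([224, 123, 293, 200], 0.72)]
panel_right_grip [([292, 133, 360, 207], 0.86), ([222, 124, 360, 213], 0.17)]
mug [([160, 232, 191, 253], 0.88), ([198, 218, 226, 243], 0.82), ([169, 269, 197, 294], 0.76)]
tin [([387, 214, 414, 243], 0.91)]
kettle [([406, 128, 461, 191], 0.81)]
oil [([116, 132, 155, 158], 0.8), ([160, 230, 190, 252], 0.4)]
scene [[458.72892706   0.         281.47846469]
 [  0.         458.72892706 214.52842477]
 [  0.           0.           1.        ]] [1.12730674 0.27365799 1.26153727] [-148.19954517   -0.2912215   115.69563725]
chest [([198, 180, 349, 317], 0.55)]
panel_left [([259, 212, 347, 294], 0.65)]
panel_right [([208, 190, 292, 260], 0.67)]
panel_left_grip [([258, 209, 343, 295], 0.65)]
panel_right_grip [([208, 190, 288, 259], 0.57)]
mug [([396, 226, 425, 260], 0.82), ([387, 258, 412, 292], 0.76), ([357, 225, 380, 252], 0.66)]
tin [([199, 158, 223, 192], 0.68)]
kettle [([124, 180, 173, 238], 0.92), ([258, 211, 348, 294], 0.57)]
oil [([404, 324, 435, 360], 0.73), ([256, 211, 347, 292], 0.62)]
```

View pics/top0.png

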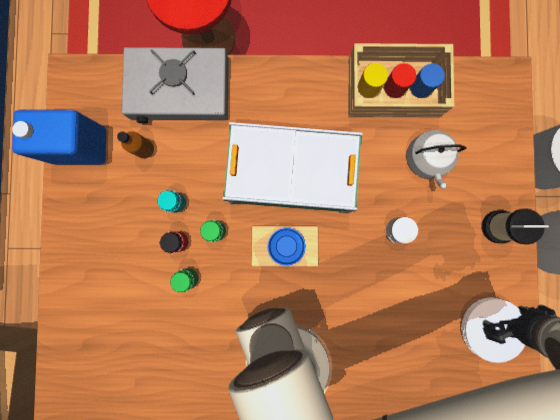

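View pics/scene0.png

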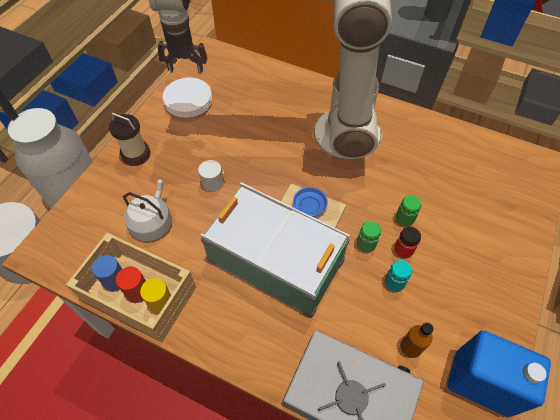

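```bash
cat > h.py <<'E'
from workcell import bot
import numpy as np, cv2
from scipy.spatial.transform import Rotation as R
def ray(p,uv):
    d=np.linalg.inv(p["mtx"])@np.array([uv[0],uv[1],1.]); return R.from_euler("xyz",p["orientation"],degrees=True).apply(d)
def at(p,uv,z):
    d=ray(p,uv); o=np.array(p["origin"]); return o+d*(z-o[2])/d[2]
def tri(ps,uvs):
    A=np.zeros((3,3));b=np.zeros(3)
    for p,uv in zip(ps,uvs):
        d=ray(p,uv); d/=np.linalg.norm(d); M=np.eye(3)-np.outer(d,d); A+=M; b+=M@np.array(p["origin"])
    return np.linalg.solve(A,b)
def proj(p,X):
    c=R.from_euler("xyz",p["orientation"],degrees=True).inv().apply(np.array(X)-p["origin"]); v=p["mtx"]@c; return v[:2]/v[2]
def orange(p,box):
    h=cv2.cvtColor(p["frame"],cv2.COLOR_RGB2HSV); m=cv2.inRange(h,(8,170,150),(25,255,255))
    k=np.zeros_like(m); l,t,r,b=[int(v) for v in box]; k[t:b,l:r]=255; m&=k
    n,lab,st,ce=cv2.connectedComponentsWithStats(m); return [(ce[i].round(1),st[i,4]) for i in np.argsort(-st[1:,4])[:3]+1],m
def tomove(X):  # world TCP target -> tool mm
    o=bot.get_obs(); return R.from_euler("xyz",o["tcp_rot"],degrees=True).inv().apply(np.array(X)-o["ee_pos"])*1000
E
python3 - <<'E'
from h import *
T=bot.camera("top"); S=bot.camera("scene")
for p,n,b in ((T,"top",(215,115,370,220)),(S,"scene",(200,180,350,300))):
    c,m=orange(p,b); print(n,c)
    for ce,_ in c[:2]: print([at(p,ce,z).round(4) for z in (.175,.168)])
ct=orange(T,(215,115,370,220))[0]; cs=orange(S,(200,180,350,300))[0]
l=lambda c:min(c[:2],key=lambda a:a[0][0])[0]; r=lambda c:max(c[:2],key=lambda a:a[0][0])[0]
print("L",tri([T,S],[l(ct),r(cs)]),"R",tri([T,S],[r(ct),l(cs)]))
for p in (T,S):
    for d in bot.cut_out(p,"mug"):
        m=d["region"]; f=p["frame"][m]; print(np.array(d["box"]).round(),d["confidence"],np.median(f,0), end=" ")
        dark=m&(p["frame"].max(2)<75); ys,xs=np.nonzero(dark)
        if len(xs)>40:
            print("darkc",xs.mean(),ys.mean(),len(xs),xs.min(),xs.max(),ys.min(),ys.max(), at(p,(xs.mean(),ys.mean()),.1 if p is T else .092))
        bx=d["box"]; print("boxc@.05",at(p,((bx[0]+bx[2])/2,(bx[1]+bx[3])/2),.05).round(3))
    d=bot.search_frame(p,"tin")[0]["box"]; print("tin",at(p,((d[0]+d[2])/2,(d[1]+d[3])/2),.04).round(3))
t=cv2.resize(T["frame"][110:300,150:370],None,fx=3,fy=3,interpolation=cv2.INTER_CUBIC); cv2.imwrite("pics/crop1.png",t[:,:,::-1])
E
```

```text
top [(array([351.3, 169.4]), np.int32(146)), (array([233.5, 159.5]), np.int32(130)), (array([331.3, 116. ]), np.int32(3))]
[array([ 0.5647, -0.1608,  0.175 ]), array([ 0.5657, -0.162 ,  0.168 ])]
[array([0.5894, 0.1474, 0.175 ]), array([0.5906, 0.1483, 0.168 ])]
scene [(array([325.3, 256.1]), np.int32(130)), (array([226.9, 207.4]), np.int32(108))]
[array([0.5837, 0.1466, 0.175 ]), array([0.5802, 0.1458, 0.168 ])]
[array([ 0.5636, -0.1618,  0.175 ]), array([ 0.5599, -0.1646,  0.168 ])]
L [0.58781176 0.14693091 0.18272344] R [ 0.56450429 -0.16077662  0.17692621]
[158. 230. 191. 254.] 0.9 [58. 52. 51.] darkc 170.61261261261262 242.15615615615616 333 160 181 232 252 [0.37086075 0.32849087 0.1       ]
boxc@.05 [0.369 0.331 0.05 ]
[169. 269. 195. 294.] 0.82 [ 63.  184.   86.5] darkc 192.69411764705882 275.4823529411765 85 185 197 268 286 [0.2796111  0.26587075 0.1       ]
boxc@.05 [0.257 0.308 0.05 ]
[161. 188. 186. 212.] 0.74 [ 26. 191. 179.] darkc 181.3793103448276 202.7471264367816 87 175 185 193 211 [0.48024321 0.3008182  0.1       ]
boxc@.05 [0.492 0.338 0.05 ]
[202. 220. 226. 240.] 0.67 [ 69. 204.  95.] boxc@.05 [0.405 0.219 0.05 ]
tin [ 0.409 -0.328  0.04 ]
[360. 221. 381. 249.] 0.96 [ 55.  115.5  56. ] boxc@.05 [0.396 0.227 0.05 ]
[394. 196. 424. 225.] 0.94 [55. 95. 48.] darkc 401.42452830188677 215.41509433962264 106 396 416 203 226 [0.31699946 0.28981703 0.092     ]
boxc@.05 [0.26  0.307 0.05 ]
[394. 226. 425. 259.] 0.8 [61. 34. 26.] darkc 409.84039087947883 236.11074918566774 307 400 420 227 245 [0.37452371 0.33393133 0.092     ]
boxc@.05 [0.369 0.341 0.05 ]
[386. 260. 413. 292.] 0.68 [ 20.  130.5 119.5] darkc 387.52 277.48 50 385 391 266 285 [0.52792577 0.31760579 0.092     ]
boxc@.05 [0.487 0.349 0.05 ]
tin [ 0.413 -0.323  0.04 ]
```

View pics/crop1.png

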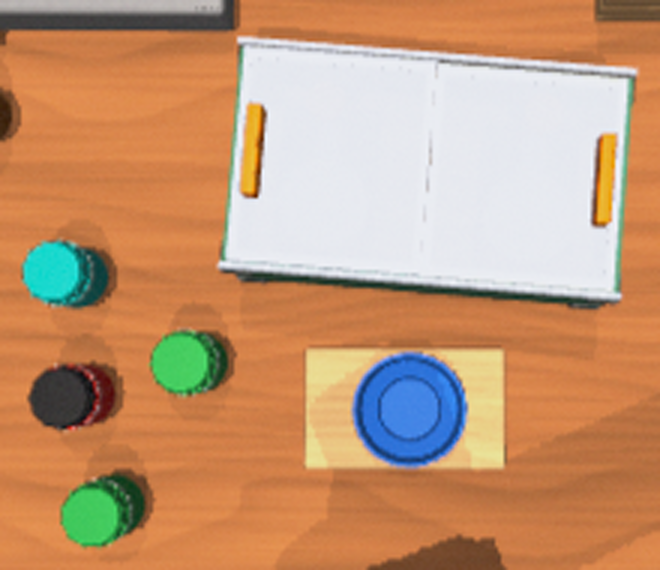

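```bash
python3 -c "
from h import *
print(tomove([.587,.147,.235]))"
```

```text
[-471.33822673   -3.71687635  599.97607318]
```

```bash
python3 -m inch '[[[-471,-4,600],[0,-2.688,0],40],[[-471,-4,600],[0,-2.688,0],40],[[-471,-4,600],[0,-2.688,0],40],[[-471,-4,600],[0,-2.688,0],40],[[-471,-4,600],[0,-2.688,0],40],[[-471,-4,600],[0,-2.688,0],40],[[-471,-4,600],[0,-2.688,0],40],[[-471,-4,600],[0,-2.688,0],40],[[-471,-4,600],[0,-2.688,0],40],[[-471,-4,600],[0,-2.688,0],40],[[-471,-4,600],[0,-2.688,0],40],[[-471,-4,600],[0,-2.688,0],40],[[-471,-4,600],[0,-2.688,0],40],[[-471,-4,600],[0,-2.688,0],40],[[-471,-4,600],[0,-2.688,0],40],[[-471,-4,600],[0,-2.688,0],40],[[-471,-4,600],[0,-2.688,0],40],[[-471,-4,600],[0,-2.688,0],40],[[-471,-4,600],[0,-2.688,0],40],[[-471,-4,600],[0,-2.688,0],40]]' 30
cat > look.py <<'E'
from h import *
import sys
p=bot.camera("wrist"); cv2.imwrite(f"pics/{sys.argv[1]}.png",p["frame"][:,:,::-1]); o=bot.get_obs()
print(o["time"],o["ee_pos"].round(4),o["tcp_rot"].round(2),o["wrist_force"].round(1),o["opening"].round(4),o["q"].round(1))
c,m=orange(p,(0,0,560,420))
for (ce,a) in c: print(ce,a,at(p,ce,.175).round(4),at(p,ce,.191).round(4))
n,lab,st,_=cv2.connectedComponentsWithStats(m); pts=np.argwhere(lab==1+np.argmax(st[1:,4]))[:,::-1].astype(np.float32)
bx=cv2.boxPoints(cv2.minAreaRect(pts)); q=np.array([at(p,v,.191) for v in bx]); print(q.round(4), p["origin"],p["orientation"])
E
python3 look.py w1
```

```text
time: 3.3
ee_pos: [0.5871, 0.1467, 0.2353]
tcp_rot: [-90.0, 0.0, 85.3]
wrist_force: [1.0, 0.8, -0.6]
opening: 0.0399Traceback (most recent call last):
  File "look.py", line 4, in <module>
    print(o["time"],o["ee_pos"].round(4),o["tcp_rot"].round(2),o["wrist_force"].round(1),o["opening"].round(4),o["q"].round(1))
                                                                                         ^^^^^^^^^^^^^^^^^^
AttributeError: 'float' object has no attribute 'round'
```

View pics/w1.png

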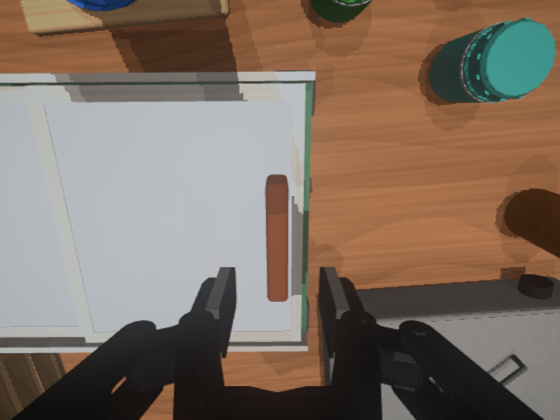

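```bash
sed -i 's/o\["opening"\].round(4)/o["opening"]/; s/(8,170,150),(25,255,255)/(5,140,80),(25,255,255)/' h.py look.py; python3 - <<'E'
from h import *
p=bot.camera("wrist")
for uv in ((277,176),(277,300),(266,240),(288,240)): print(uv,at(p,uv,.191).round(4))
for uv in ((315,73),(307,348),(0,74)): print(uv,at(p,uv,.163).round(4))
print(p["origin"],p["orientation"])
E
```

```text
(277, 176) [0.5438 0.1507 0.191 ]
(277, 300) [0.626  0.1439 0.191 ]
(266, 240) [0.583  0.1406 0.191 ]
(288, 240) [0.5841 0.1541 0.191 ]
(315, 73) [0.4888 0.1782 0.163 ]
(307, 348) [0.6901 0.1625 0.163 ]
(0, 74) [ 0.4737 -0.0111  0.163 ]
[0.50487679 0.15407556 0.37871979] [1.61443398e+02 3.94541506e-02 8.52728346e+01]
```

```bash
python3 -m inch '[[[0.5,30,0],[0,0,0],40],[[0.5,50,0],[0,0,0],40],[[0.5,60,0],[0,0,0],40],[[0.5,64.5,0],[0,0,0],40],[[0.5,64.5,0],[0,0,0],10],[[0.5,64.5,0],[0,0,0],10],[[0.5,64.5,0],[0,0,0],10],[[0.5,64.5,0],[0,0,0],10],[[0.5,64.5,0],[0,0,0],10]]' 25
```

```text
time: 4.3
ee_pos: [0.5874, 0.1465, 0.1721]
tcp_rot: [-90.1, 0.0, 85.3]
wrist_force: [-1.5, -5.5, 3.2]
opening: 0.0136
```

```bash
python3 -m inch '[[[-10,0,0],[0,0,0],10],[[-25,0,0],[0,0,0],10],[[-40,0,0],[0,0,0],10],[[-55,0,0],[0,0,0],10],[[-70,0,0],[0,0,0],10],[[-85,0,0],[0,0,0],10],[[-100,0,0],[0,0,0],10],[[-115,0,0],[0,0,0],10],[[-128,0,0],[0,0,0],10],[[-135,0,0],[0,0,0],10],[[-138,0,0],[0,0,0],10],[[-140,0,0],[0,0,0],10],[[-141,0,0],[0,0,0],10]]'
```

```text
time: 5.6
ee_pos: [0.5769, 0.0068, 0.1721]
tcp_rot: [-90.2, -0.2, 85.3]
wrist_force: [8.5, 16.8, -6.2]
opening: 0.0131
```

```bash
python3 -m inch '[[[0.5,0,0],[0,0,0],40],[[0.5,0,0],[0,0,0],40],[[0.5,-10,0],[0,0,0],40],[[0.5,-40,0],[0,0,0],40],[[10,-70,0],[0,0,0],0],[[50,-75,0],[0,0,0],0],[[85,-75,0],[0,0,0],0],[[85,-75,0],[0,0,0],0],[[85,-75,0],[0,0,0],0]]'; python3 look.py w2
```

```text
time: 6.5
ee_pos: [0.5833, 0.0914, 0.248]
tcp_rot: [-90.2, -0.2, 85.4]
wrist_force: [-0.4, -0.6, 0.8]
opening: -0.0002
6.55 [0.5834 0.0907 0.2479] [-90.21  -0.2   85.36] [-0.3 -0.4  0.4] 0.00016534325405125636 [ 8.8 10.8 18.5 97.4  0.1 13.4]
[148.6  42.4] 7758 [0.4609 0.0265 0.175 ] [0.4638 0.0318 0.191 ]
[148.1 229.7] 2164 [0.577 0.002 0.175] [0.5713 0.0091 0.191 ]
[ 18.5 405.4] 882 [ 0.7272 -0.1418  0.175 ] [ 0.7104 -0.1241  0.191 ]
[[ 0.4656 -0.0539  0.191 ]
 [ 0.4366 -0.0409  0.191 ]
 [ 0.4581  0.106   0.191 ]
 [ 0.4889  0.101   0.191 ]] [0.50054472 0.09822889 0.39113068] [161.2311388   -0.16287899  85.37686111]
```

View pics/w2.png

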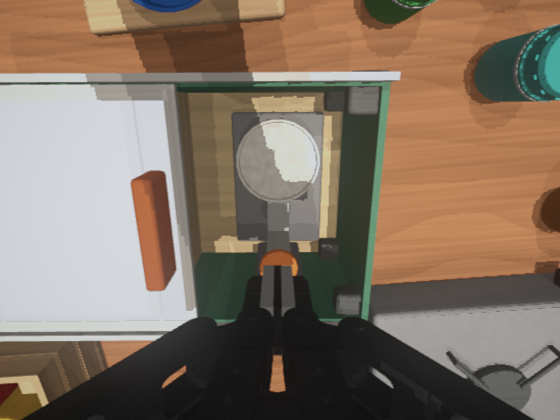

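```bash
python3 - <<'E'
from h import *
p=bot.camera("wrist")
for dz in (0,-.024):
    t=at(p,(278,160),.068+dz); q=at(p,(278.5,264),.14+dz); print(dz,t.round(4),q.round(4),np.linalg.norm(q-t-[0,0,q[2]-t[2]]), np.linalg.norm(at(p,(236.5,160),.068+dz)-at(p,(319.5,160),.068+dz)),"pad w",np.linalg.norm(at(p,(260,264),.14+dz)-at(p,(298,264),.14+dz)))
h=cv2.cvtColor(p["frame"],cv2.COLOR_RGB2HSV); m=cv2.inRange(h,(5,140,60),(25,255,255))[245:290,255:305]; print(np.argwhere(m.any(0)).ravel()[[0,-1]]+255,np.argwhere(m.any(1)).ravel()[[0,-1]]+245)
E
```

```text
0 [0.5531 0.0952 0.068 ] [0.629  0.0891 0.14  ] 0.07612631288129147 0.08114523382736355 pad w 0.03212311280498941
-0.024 [0.557 0.095 0.044] [0.6413 0.0882 0.116 ] 0.08452506756126411 0.08717424243260438 pad w 0.03519441041453536
[260 298] [249 276]
```

```bash
python3 -m inch '[[[2,10,-40],[0,0,0],0],[[2,40,-58.5],[0,0,0],0],[[2,70,-58.5],[0,0,0],0],[[2,92,-58.5],[0,0,0],0],[[2,100,-58.5],[0,0,0],0],[[2,104,-58.5],[0,0,0],0],[[2,108,-58.5],[0,0,0],0],[[2,111,-58.5],[0,0,0],0],[[2,111,-58.5],[0,0,0],0]]'
```

```text
time: 7.5
ee_pos: [0.6424, 0.0879, 0.1377]
tcp_rot: [-90.3, -0.2, 85.3]
wrist_force: [-0.0, -0.1, 0.3]
opening: 0.0004
```

```bash
python3 -m inch '[[[0,6,0],[0,0,0],0],[[0,12,0],[0,0,0],0],[[0,17,0],[0,0,0],0],[[0,18,0],[0,0,0],0]]'; python3 -m inch '[[[0,1,0],[0,0,0],0],[[0,2,0],[0,0,0],0],[[0,3,0],[0,0,0],0],[[0,4,0],[0,0,0],0],[[0,4,0],[0,0,0],0]]'
```

```text
time: 7.9
ee_pos: [0.6421, 0.0879, 0.1186]
tcp_rot: [-90.2, -0.2, 85.3]
wrist_force: [-0.7, -0.1, -0.2]
opening: 0.0002
time: 8.4
ee_pos: [0.6422, 0.088, 0.1156]
tcp_rot: [-90.2, -0.2, 85.3]
wrist_force: [-3.7, 0.5, 6.4]
opening: 0.0001
```

Felt contact at z≈0.116: the lift is latched down. Click it up.

```bash
python3 -m inch '[[[0,3,0],[0,0,0],0],[[0,6,0],[0,0,0],0],[[0,8,0],[0,0,0],0],[[0,9,0],[0,0,0],0],[[0,9,0],[0,0,0],0]]'; python3 -m inch '[[[0,-10,0],[0,0,0],0],[[0,-20,0],[0,0,0],0],[[0,-30,0],[0,0,0],0],[[0,-31,0],[0,0,0],0],[[0,-31,0],[0,0,0],0]]'
```

```text
time: 8.9
ee_pos: [0.6422, 0.088, 0.1081]
tcp_rot: [-90.3, -0.2, 85.3]
wrist_force: [-4.5, -0.4, 8.7]
opening: -0.0
time: 9.4
ee_pos: [0.6426, 0.0879, 0.1397]
tcp_rot: [-90.4, -0.2, 85.3]
wrist_force: [1.0, -0.8, 5.6]
opening: 0.0002
```

```bash
python3 -m inch '[[[0,-40,0],[0,0,0],0],[[0,-80,0],[0,0,0],0],[[20,-110,20],[0,0,0],0],[[60,-110,70],[0,0,0],80],[[110,-110,140],[0,0,0],85],[[150,-110,200],[0,0,0],85],[[185,-110,245],[0,0,0],85],[[210,-110,275],[0,0,0],85],[[219,-110,289],[0,0,0],85],[[219,-110,289],[0,0,0],85],[[219,-110,289],[0,0,0],85]]'; python3 look.py w3; python3 - <<'E'
from h import *
p=bot.camera("wrist")
for d in bot.cut_out(p,"mug"):
    m=d["region"]; print(np.array(d["box"]).round(),d["confidence"],np.median(p["frame"][m],0))
E
```

```text
time: 10.5
ee_pos: [0.3689, 0.3315, 0.2482]
tcp_rot: [-90.3, -0.2, 85.6]
wrist_force: [0.9, 0.4, -0.2]
opening: 0.085
10.55 [0.3703 0.3305 0.2482] [-90.36  -0.22  85.52] [ 0.3 -1.1 -0.5] 0.08542416054298259 [41.8 -2.4  4.5 96.4 -0.1 46.3]
[81.5 72.9] 13104 [0.2599 0.2228 0.175 ] [0.2618 0.2314 0.191 ]
[366.4 367.8] 1660 [0.4975 0.3959 0.175 ] [0.4818 0.3917 0.191 ]
[224.5 224.3] 459 [0.3632 0.296  0.175 ] [0.3575 0.2991 0.191 ]
[[0.2382 0.178  0.191 ]
 [0.2048 0.2262 0.191 ]
 [0.3045 0.3299 0.191 ]
 [0.3529 0.2811 0.191 ]] [0.28578402 0.33807749 0.39108741] [161.11550698  -0.20078217  85.52203174]
[136. 186. 214. 265.] 0.93 [ 61. 111.  60.]
[268. 244. 327. 327.] 0.91 [ 90. 149. 139.]
[250. 152. 310. 227.] 0.88 [62. 45. 38.]
[195.  31. 269. 110.] 0.74 [106. 194. 119.]
```

View pics/w3.png

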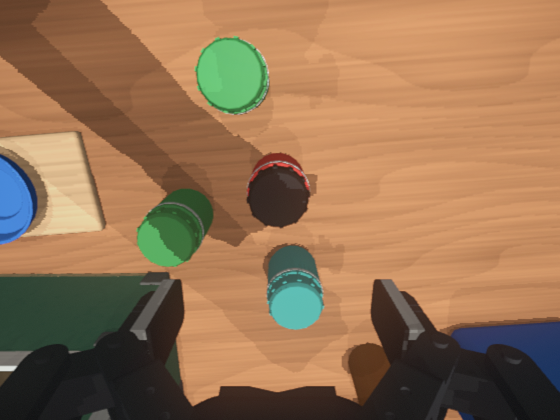

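```bash
python3 - <<'E'
from h import *
p=bot.camera("wrist"); h=cv2.cvtColor(p["frame"],cv2.COLOR_RGB2HSV)
for uv in ((279,196),(248,196),(309,196),(279,227)): print(uv,at(p,uv,.1).round(4))
for n,uv in (("g1",(168,243)),("g2",(232,75)),("tq",(295,306))): print(n,at(p,uv,.1).round(3))
# model check: project the mug outline
c=at(p,(279,196),.1)
for z in (0,.078,.1):
    a=np.linspace(0,2*np.pi,60); r=.0285 if z>.08 else .031
    q=np.array([proj(p,[c[0]+r*np.cos(t),c[1]+r*np.sin(t),z]) for t in a]); print(z,q.min(0).round(),q.max(0).round())
f=p["frame"].astype(int); row=f[200,236:322].max(1); print(row); print(f[140:240,279].max(1))
print(tomove([c[0],c[1],.041]))
E
```

```text
(279, 196) [0.3696 0.3322 0.1   ]
(248, 196) [0.3673 0.304  0.1   ]
(309, 196) [0.3719 0.3595 0.1   ]
(279, 227) [0.3998 0.3298 0.1   ]
g1 [0.407 0.222 0.1  ]
g2 [0.265 0.302 0.1  ]
tq [0.488 0.339 0.1  ]
0 [252. 147.] [304. 198.]
0.078 [247. 158.] [311. 220.]
0.1 [248. 165.] [310. 225.]
[147 147 149 148 148 148 149 149 149 149 149 151 144 125  98  60  49  52
  54  54  54  55  55  55  54  55  54  55  55  56  55  55  55  56  55  56
  56  56  58  57  58  58  58  59  58  58  60  60  60  60  61  61  61  62
  62  63  63  63  63  63  64  65  65  65  66  65  67  72  79  75  69  67
  65  91 166 206 207 207 207 207 208 207 206 206 206 206]
[199 199 197 198 200 199 198 199 202 196 142 124 125 126 127 127 127 144
 187 169 221 188  96  67  68  60  61  62  62  71  78  79  78  78  77  76
  68  66  61  60  60  60  60  60  60  59  60  59  60  59  60  59  58  58
  60  60  58  58  58  59  59  59  58  58  59  58  60  59  60  58  60  60
  60  59  60  61  61  60  61  60  61  59  61 104 180 205 199 196 197 198
 199 207 209 208 206 204 202 200 197 193]
[  2.28403302 207.15850911   4.16313265]
```

```bash
python3 -m inch '[[[2,40,4.5],[0,0,0],85],[[2,80,4.5],[0,0,0],85],[[2,115,4.5],[0,0,0],85],[[2,145,4.5],[0,0,0],85],[[2,170,4.5],[0,0,0],85],[[2,190,4.5],[0,0,0],85],[[2,202,4.5],[0,0,0],85],[[2,207,4.5],[0,0,0],85],[[2,207,4.5],[0,0,0],85],[[2,207,4.5],[0,0,0],55],[[2,207,4.5],[0,0,0],55],[[2,207,4.5],[0,0,0],55],[[2,207,4.5],[0,0,0],55],[[2,207,4.5],[0,0,0],55]]' 40
```

```text
time: 12.1
ee_pos: [0.3699, 0.3324, 0.0426]
tcp_rot: [-90.5, -0.3, 85.3]
wrist_force: [0.1, 0.0, 6.6]
opening: 0.0611
```

```bash
python3 -m inch '[[[0,-10,0],[0,0,0],55],[[0,-40,0],[0,0,0],55],[[0,-80,0],[0,0,0],55],[[0,-120,0],[0,0,0],55],[[0,-160,0],[0,0,0],55],[[0,-190,0],[0,0,0],55],[[-10,-203,-9],[0,0,0],55],[[-35,-205,-33],[0.009,0,0.005],55],[[-70,-205,-65],[0.009,0,0.005],55],[[-105,-205,-98],[0.009,0,0.005],55],[[-140,-205,-130],[0.009,0,0.005],55],[[-175,-205,-163],[0.009,0,0.005],55],[[-200,-205,-187],[0.009,0,0.005],55],[[-216,-205,-201],[0.009,0,0.005],55],[[-221,-205,-206],[0.009,0,0.005],55],[[-221,-205,-206],[0.009,0,0.005],55],[[-221,-205,-206],[0.009,0,0.005],55]]'; python3 look.py w4
```

```text
time: 13.8
ee_pos: [0.5548, 0.0947, 0.248]
tcp_rot: [-89.9, -0.0, 85.3]
wrist_force: [0.2, -0.8, -1.5]
opening: 0.061
13.85 [0.5547 0.095  0.2482] [-89.94  -0.    85.34] [-0.1  0.  -1.6] 0.061099112406492746 [ 9.7  7.3 14.4 97.3  0.  14.4]
[196.8  83.1] 5765 [0.4561 0.0543 0.175 ] [0.4573 0.0579 0.191 ]
[151.6 268.7] 1661 [0.5783 0.0013 0.175 ] [0.5705 0.0087 0.191 ]
[361.4  36.3] 653 [0.4388 0.1544 0.175 ] [0.4413 0.1505 0.191 ]
[[ 0.4447 -0.0047  0.191 ]
 [ 0.4445  0.1065  0.191 ]
 [ 0.4753  0.1073  0.191 ]
 [ 0.4761 -0.01    0.191 ]] [0.47279392 0.10221272 0.39151663] [1.61530718e+02 3.90200637e-02 8.52651803e+01]
```

View pics/w4.png

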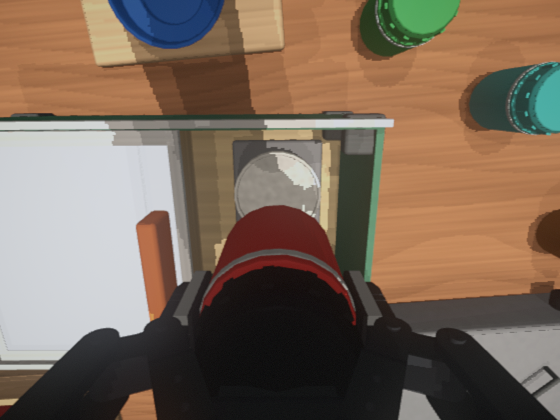

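```bash
python3 - <<'E'
from h import *
p=bot.camera("wrist"); h=p["frame"]; print(h[140:170,278].max(1), h[190,225:245].max(1),h[190,310:332].max(1))
for c in ([.555,.0945],[.557,.0948],[.559,.095]):
  for r in (.041,.043):
    a=np.linspace(0,2*np.pi,90); q=np.array([proj(p,[c[0]+r*np.cos(t),c[1]+r*np.sin(t),.069]) for t in a]); print(c,r,q.min(0).round(1),q.max(0).round(1))
print(tomove([.557,.0948,.109]))
E
```

```text
[ 96 102 121 132 135 135 134 134 127  82  81 115 162 210 205 202 208 207
 206 205 206 207 207 207 207 208 201 140 123 124] [131 131 131 131 131 131 130 130 126 133 144 132 122 140 144 143 142 143
 143 144] [149 149 147 145 144 154 151 139 160 165 185 209 210 210 210 210 210 193
 159 155 156 156]
[0.555, 0.0945] 0.041 [235.3 150.5] [316.8 229.7]
[0.555, 0.0945] 0.043 [233.3 148.4] [318.8 231.5]
[0.557, 0.0948] 0.041 [235.9 152.5] [317.2 231.5]
[0.557, 0.0948] 0.043 [233.9 150.4] [319.2 233.2]
[0.559, 0.095] 0.041 [236.3 154.6] [317.5 233.2]
[0.559, 0.095] 0.043 [234.3 152.5] [319.5 235. ]
[ -0.2435155  139.35236391  -2.39493677]
```

```bash
python3 -m inch '[[[0.5,30,-2.5],[0,0,0],55],[[0.5,60,-2.5],[0,0,0],55],[[0.5,90,-2.5],[0,0,0],55],[[0.5,110,-2.5],[0,0,0],55],[[0.5,125,-2.5],[0,0,0],55],[[0.5,132,-2.5],[0,0,0],55],[[0.5,136,-2.5],[0,0,0],55],[[0.5,138,-2.5],[0,0,0],55],[[0.5,138,-2.5],[0,0,0],55]]'; python3 -m inch '[[[0,0.7,0],[0,0,0],55],[[0,1.4,0],[0,0,0],55],[[0,2,0],[0,0,0],55],[[0,2.5,0],[0,0,0],55],[[0,2.5,0],[0,0,0],55]]'
```

```text
time: 14.8
ee_pos: [0.5575, 0.0957, 0.111]
tcp_rot: [-90.0, -0.0, 85.4]
wrist_force: [-0.1, -0.3, -3.1]
opening: 0.061
time: 15.3
ee_pos: [0.5575, 0.0956, 0.1084]
tcp_rot: [-90.0, -0.0, 85.4]
wrist_force: [-0.0, -0.0, -2.3]
opening: 0.0612
```

```bash
python3 -m inch '[[[0,0.7,0],[0,0,0],55],[[0,1.4,0],[0,0,0],55],[[0,1.4,0],[0,0,0],55],[[0,1.4,0],[0,0,0],55]]'
```

```text
time: 15.7
ee_pos: [0.5575, 0.0956, 0.1076]
tcp_rot: [-90.0, -0.0, 85.4]
wrist_force: [-1.8, -0.1, 3.9]
opening: 0.0609
```

```bash
python3 -m inch '[[[0,0,0],[0,0,0],65],[[0,0,0],[0,0,0],70],[[0,0,0],[0,0,0],74],[[0,0,0],[0,0,0],74],[[0,-10,0],[0,0,0],74],[[0,-30,0],[0,0,0],74],[[0,-60,0],[0,0,0],74],[[0,-90,0],[0,0,0],74],[[0,-115,0],[0,0,0],74],[[0,-135,0],[0,0,0],40],[[0,-140,0],[0,0,0],0],[[0,-140,0],[0,0,0],0],[[0,-140,0],[0,0,0],0]]'; python3 look.py w5
```

```text
time: 17.0
ee_pos: [0.5572, 0.0955, 0.2466]
tcp_rot: [-90.0, -0.0, 85.4]
wrist_force: [0.3, 0.0, -0.8]
opening: 0.0157
17.05 [0.5571 0.0955 0.2463] [-89.94  -0.    85.36] [-0.  -0.2 -0.2] 0.00768651362042925 [ 9.7  7.5 14.6 97.1  0.  14.4]
[196.9  80. ] 5934 [0.457  0.0557 0.175 ] [0.4584 0.0592 0.191 ]
[149.6 270.6] 1871 [0.5816 0.001  0.175 ] [0.5736 0.0086 0.191 ]
[276.9 307.8] 1126 [0.6205 0.0908 0.175 ] [0.6097 0.0917 0.191 ]
[[ 0.4454 -0.0038  0.191 ]
 [ 0.4458  0.1068  0.191 ]
 [ 0.4774  0.1073  0.191 ]
 [ 0.4775 -0.0095  0.191 ]] [0.47510343 0.10292229 0.38996322] [1.61478689e+02 3.23758972e-02 8.53226696e+01]
```

View pics/w5.png

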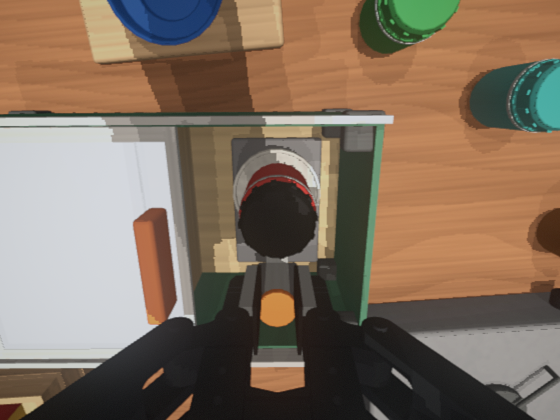

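```bash
python3 -m inch '[[[0,0,-40],[0,0,0],0],[[0,10,-80],[0,0,0],0],[[0,40,-85],[0,0,0],0],[[0,70,-85],[0,0,0],0],[[0,95,-85],[0,0,0],0],[[0,104,-85],[0,0,0],0],[[0,110,-85],[0,0,0],0],[[0,116,-85],[0,0,0],0],[[0,122,-85],[0,0,0],0],[[0,128,-85],[0,0,0],0],[[0,133,-85],[0,0,0],0],[[0,137,-85],[0,0,0],0],[[0,140,-85],[0,0,0],0],[[0,140,-85],[0,0,0],0],[[0,140,-85],[0,0,0],0]]'
```

```text
time: 18.55
ee_pos: [0.6417, 0.0887, 0.1082]
tcp_rot: [-90.0, -0.0, 85.4]
wrist_force: [-3.9, -0.3, 5.9]
opening: -0.0003
```

```bash
python3 -m inch '[[[0,-4,0],[0,0,0],0],[[0,-8,0],[0,0,0],0],[[0,-12,0],[0,0,0],0],[[0,-16,0],[0,0,0],0],[[0,-20,0],[0,0,0],0],[[0,-20,0],[0,0,0],0]]';  python3 -m inch '[[[0,-40,0],[0,0,0],0],[[0,-80,0],[0,0,0],0],[[0,-118,0],[0,0,0],0],[[0,-118,30],[0,0,0],40],[[0,-118,60],[0,0,0],40],[[0,-118,60],[0,0,0],40],[[0,-118,60],[0,0,0],40]]'; python3 look.py w6
```

```text
time: 19.15
ee_pos: [0.642, 0.0887, 0.1289]
tcp_rot: [-90.1, -0.0, 85.4]
wrist_force: [-0.2, 0.0, 0.1]
opening: -0.0002
time: 19.85
ee_pos: [0.5818, 0.0936, 0.2471]
tcp_rot: [-90.1, -0.0, 85.4]
wrist_force: [0.4, 0.8, 0.3]
opening: 0.0403
19.9 [0.5823 0.0935 0.2468] [-9.009e+01 -3.000e-02  8.537e+01] [-0.1  0.3  0.1] 0.03969819996766147 [ 9.1 10.9 18.4 97.4  0.  13.8]
[149.  45.] 7909 [0.4606 0.0287 0.175 ] [0.4635 0.0341 0.191 ]
[145.3 232. ] 2223 [0.5766 0.002  0.175 ] [0.5708 0.0093 0.191 ]
[276.5 269.2] 1090 [0.613  0.0912 0.175 ] [0.6046 0.0919 0.191 ]
[[ 0.4647 -0.0522  0.191 ]
 [ 0.4345 -0.0383  0.191 ]
 [ 0.457   0.1072  0.191 ]
 [ 0.4892  0.1017  0.191 ]] [0.49934198 0.10091871 0.39033612] [1.61342005e+02 6.73673440e-03 8.53430305e+01]
```

View pics/w6.png

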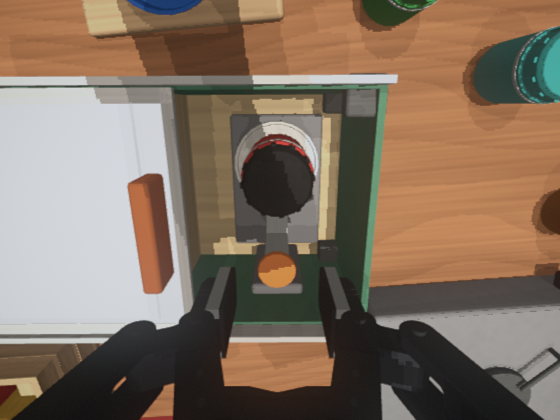

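```bash
python3 -m inch '[[[-45,0,-1],[0,0,0],40],[[-85,0,-2],[0,0,0],40],[[-87,10,-2],[0,0,0],40],[[-87,40,-2],[0,0,0],40],[[-87,62,-2],[0,0,0],40],[[-87,72,-2],[0,0,0],40],[[-87,74.5,-2],[0,0,0],40],[[-87,74.5,-2],[0,0,0],10],[[-87,74.5,-2],[0,0,0],10],[[-87,74.5,-2],[0,0,0],10],[[-87,74.5,-2],[0,0,0],10],[[-87,74.5,-2],[0,0,0],10]]' 25
```

```text
time: 21.1
ee_pos: [0.578, 0.0068, 0.1735]
tcp_rot: [-90.2, -0.1, 85.4]
wrist_force: [1.0, 0.2, 6.4]
opening: 0.0135
```

```bash
python3 -m inch '[[[10,0,0],[0,0,0],10],[[25,0,0],[0,0,0],10],[[40,0,0],[0,0,0],10],[[55,0,0],[0,0,0],10],[[70,0,0],[0,0,0],10],[[85,0,0],[0,0,0],10],[[100,0,0],[0,0,0],10],[[115,0,0],[0,0,0],10],[[127,0,0],[0,0,0],10],[[134,0,0],[0,0,0],10],[[138,0,0],[0,0,0],10],[[140,0,0],[0,0,0],10],[[141.5,0,0],[0,0,0],10],[[141.5,0,0],[0,0,0],10]]'
```

```text
time: 22.5
ee_pos: [0.5885, 0.1465, 0.1735]
tcp_rot: [-90.1, 0.2, 85.3]
wrist_force: [-6.8, -14.9, 4.0]
opening: 0.0134
```

```bash
python3 -m inch '[[[-0.3,0,0],[0,0,0],14],[[-0.3,0,0],[0,0,0],40],[[-0.3,0,0],[0,0,0],40],[[-0.3,0,0],[0,0,0],40],[[-0.3,-15,0],[0,0,0],40],[[0,-50,0],[0,0,0],40],[[0,-75,0],[0,0,0],40],[[0,-75,40],[0,0,0],40],[[0,-80,90],[0,0,0],40],[[0,-80,140],[0,0,0],40],[[0,-80,180],[0,0,0],40],[[0,-80,200],[0,0,0],40],[[0,-80,200],[0,0,0],40]]'; python3 look.py w7; python3 - <<'E'
from h import *
T=bot.camera("top"); S=bot.camera("scene")
for p,b in ((T,(215,115,370,220)),(S,(200,180,350,300))): print(orange(p,b)[0])
im=np.hstack([T["frame"][100:310,100:480],S["frame"][140:350,110:440]]); cv2.imwrite("pics/fin.png",im[:,:,::-1]); 
for p in (T,S):
  for t in ("tin","kettle","oil"): print(t,np.array(bot.search_frame(p,t)[0]["box"]).round())
E
```

```text
time: 23.8
ee_pos: [0.3872, 0.1636, 0.2541]
tcp_rot: [-90.2, 0.1, 85.4]
wrist_force: [0.3, -0.4, 0.4]
opening: 0.0401
23.85 [0.3885 0.1636 0.2538] [-90.24   0.14  85.4 ] [-0.5  1.   0.3] 0.04028740937639804 [ 23.  -12.   -3.5  98.3  -0.2  27.6]
[177.4  83.9] 16405 [0.288  0.1093 0.175 ] [0.2892 0.1138 0.191 ]
[531.6 370.1] 3298 [0.5342 0.3674 0.175 ] [0.5177 0.3533 0.191 ]
[371.5  62.3] 496 [0.2854 0.2303 0.175 ] [0.2868 0.226  0.191 ]
[[0.2447 0.0411 0.191 ]
 [0.2143 0.1039 0.191 ]
 [0.3524 0.2006 0.191 ]
 [0.403  0.1294 0.191 ]] [0.30441812 0.17128793 0.39718228] [161.2091608    0.16553037  85.3751745 ]
[(array([291.9, 168.4]), np.int32(5394)), (array([233.8, 159.8]), np.int32(173)), (array([351.2, 169.8]), np.int32(164))]
[(array([258.8, 196.2]), np.int32(2484)), (array([223.8, 283.5]), np.int32(1712)), (array([340.2, 281. ]), np.int32(765))]
tin [384. 217. 417. 246.]
kettle [405. 129. 464. 191.]
oil [116. 130. 157. 158.]
tin [200. 159. 226. 191.]
kettle [125. 180. 174. 239.]
oil [405. 322. 435. 358.]
```

View pics/fin.png

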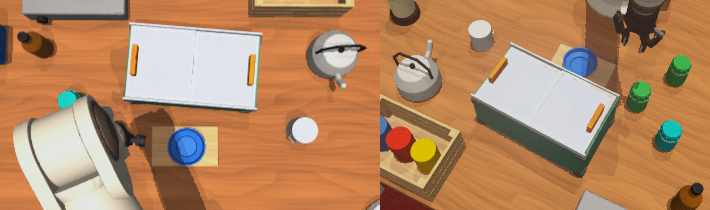

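```bash
python3 -c "
from workcell import bot
print(bot.job_done())"
```

```text
the job is handed in; nothing more can be done
None
```

The red mug is stowed in the left lift, latched down under its shut panel, and I handed the job in at about 24 s of the 72 s allowed.

- **Panel open:** I slid the left panel to its stop.
- **Lift state:** I felt the pad and met contact at z ≈ 0.116 m, so the lift was clicked down. One press raised it, and I felt the pad again at about 0.140 m.
- **Mug placed:** I stood the mug on the raised tray and let go. The wrist picture showed it upright and inside the rim.
- **Lift down:** I pressed the pad about 32 mm below raised and let go. There was no contact at 0.129 m, so it stayed latched, and the picture showed the mug still upright.
- **Panel shut:** I slid the panel back 140 mm to its stop.

In the last pictures both panels are shut, with their handles within half a pixel of where they started in the top view. The tin, kettle and oil bottle are within a few pixels of their starting places, which is the detector's usual scatter. The arm was clear of everything, and no check failed. After the panel shut, the mug and lift are out of sight, so their final state rests on the checks just before it.

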